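# Hook the hot tray forward to its stop

### The job

The oat-bar tray on the cooling rack is hot: take the orange-handled hook from its rest, drop its bent tip into the tray's brass pull loop, and drag the tray forward along the rack until it presses the stop screw's sprung tip firmly home for a moment, keeping the pull gentle (under about 2 kg of force, 20 N). Leave the tray there touching the stop, unhook, and lay the hook back in its rest the way it was; never touch the tray with the hand, and do not disturb the things around.

Things in the scene. Friction and masses are not known exactly. Their poses are not given: they have to be found in the camera images.
- hook_handle (a point): Hook tool, 0.2 kg. Point: centre of its orange handle, a bar 100 long (x), 24 wide (y), 28 high (z); x points along the rod to the bent tip, z up. A steel rod, 8 diameter, leaves the handle's front at mid-height, runs level to x = 121, then bends down to its tip. Grip across the 24 width. It lies loose in the rest, handle centre 75 above the table.
- hook_tip (a point): Lower end of the hook's bent tip (8 diameter, round end), at x = 117, y = 0, z = -52 from hook_handle in the tool's frame; same axes.
- rest: Fixed wooden rest. Origin: on the table under the lying handle's centre; x as the tool's x. Two open-topped saddles: under the handle (x -50 to -38, floor 61 high, 36 wide, cheeks 73 high) and under the rod (x 64 to 76, floor 71 high, 24 wide, cheeks 83 high). With the tool in place hook_handle is at 0, 0, 75 here. Between the saddles nothing is over 10 high.
- loop (a point): Centre of the hole of the brass pull loop on the tray's front: a flat level loop of 7 diameter bar, mid-plane 80 above the table, hole 22 wide (y) and about 25 long (x), open above and below. The hook tip enters from above. x points back into the rack (the tray is drawn towards -x), z up.
- tray_front (a point): Point on the outer face of the tray's front wall, on the middle line, 41 above the table, where the stop screw's tip will meet it; axes as loop; 13 behind the loop's centre.
- tray: Hot dark steel baking tray holding an oat slab, 220 (x) x 190 (y) x 32 high, about 0.5 to 0.9 kg, loose on the runners of the rack; origin under the middle of its front wall, at its underside, 30 above the table. It slides with plain friction, a few newtons, with 3.5 side play.
- rack: Fixed steel cooling rack 400 (x) x 210 (y), origin on the table at its centre. The tray slides along x and is drawn towards -x. Side cheeks reach 66 high. The front cross-member, 186 to 200 in front of the origin, reaches 48 high: keep the tip's end 52 or more above the table near it.
- stop: Stop screw in the middle of the rack's front cross-member. Origin: centre of its fixed brass collar, 41 above the table; x points towards the tray. The screw's black rubber tip, 16 diameter, stands anywhere from 33 to 63 beyond the origin in x, set differently each time and not reported: feel for it. The tip is sprung, 3 travel, 2.5 N per mm; then it is rigid and the pull rises steeply.
- syrup: Bystander: yellow bottle with red cap, 60 diameter, 190 high; origin under its centre. Leave alone.
- mug: Bystander: white mug, 76 diameter, 90 high; origin under its centre. Leave alone.
- cutters: Bystander: open blue box 110 x 90 x 50; origin under its centre. Leave alone.
Not all that is in view belongs to the job. Of the things shaped like the part that bears hook_handle, the orange one is meant. What is shaped like the rest but turquoise is not meant.

How it is judged:
By the outcome, as a careful person would: the job done as asked, in the order asked, and still so for the second after the job is handed in, with the robot touching nothing.
It also fails if it takes over 58 s, if anything falls off the work surface, if the arm or the gripper's body presses on something with over 40 N, if the wrist force passes 120 N, or if a joint passes its speed limit or range.

### The arm

A 6-joint arm with a two-finger parallel gripper is mounted at the origin on the work surface. World frame = base frame: x ahead of the robot, y to its left, z up, the work surface at z = 0. Lengths are in mm, angles in rad, forces in N, time in s.
With the tool pointing down it reaches from about 275 to 725 mm from the base axis. Payload 5.6 kg.
Tool frame: the origin (TCP) lies midway between the tips of the shut fingers; the grasp point (between the pads) lies bot.pinch_z behind it (bot.pinch_z is the distance from the TCP to the grasp point, in mm); z points along the fingers, y is the direction in which the jaws open and shut (so a half turn about z gives the same grasp; the last joint's range is limited). The gripper opens to 85 mm and grips with 20 to 120 N. Pads are 22 mm wide; open, the fingers measure 114 mm over their backs; the gripper's body (76 mm by 85 mm) begins 54 mm behind the grasp point. The pads swing forward as they close: fully open they stand 13 mm farther back than shut.
Start: joints at [-0.864, 0.255, 0.108, 0, -1.424, -0.285], TCP at [225.19, -501.779, 231.283] pointing down, gripper open.
Joint ranges: [-2.95, 2.95], [-1.21, 1.97], [-1.09, 1.5], [-2.87, 1.71], [-2.94, -0.07], [-3.05, 3.05]. Speed limits (rad/s): [2.57, 2.57, 3.14, 3.14, 3.14, 3.14].

### API

Orientations are given as a 3x3 rotation matrix whose columns are the frame's x, y, z axes.
In Python, from cell import bot gives the robot as it stands.
- The arm moves only by the tool send_rows, never from a script. Its argument "plan" is one flat list of numbers, 6 for each row, row after row: the shift along the world's x, y, z as a fraction of full scale, then the turn, a rotation vector about the world's x, y, z as a fraction of full scale. In form: [tx, ty, tz, wx, wy, wz, tx, ty, tz, wx, wy, wz, ...]. A call has 1 to 5 rows; each row is the pose to reach, as a shift and turn from the pose measured when the call began, turning the shorter way round; what a row does not reach only later rows make up. Full scale, the value 1, is 0.2 m for a shift and 360 degrees for a turn. A row lasts 1/8 s, in which the tool goes at most 62.5 mm and 10.7 degrees, less where a joint would pass 70% of its speed; a pose out of reach is approached as far as the arm can. A call with a number of a shift or a turn outside -1 to 1 is refused whole. A call with a gripper value outside its range is refused whole. "jaw" is the closure, from -1 (fully open) to 1 (shut), set as the call begins (left out, the last holds). The fingers move at their own pace and stop on an object; the grip force is fixed at half the most. Time passes only in rows, so rows that repeat a pose let the fingers close. It gives the time, the measured TCP pose, the force and the opening at its end, in the units of the state.
- bot.get_obs(): the state, without advancing time (a new reading comes with each control period).
- bot.capture(name): name is "side" or "top"; returns a dict with "pixels" (420x560x3 uint8, blue, green, red), "K" (3x3 intrinsics, pixels), "extrinsics" (4x4, takes a point from camera to world coordinates). Camera axes: x right, y up, looking along -z (the intrinsics and any distortion apply to the point x, -y, -z); pixel columns grow to the right and rows downward; lengths in mm; the calibration is good to about 2 mm. A picture is of the moment at which its call begins. There is no depth.
- bot.hand_in(): hands the job in, once; it reports no verdict.
Trained networks look in a picture, given as the dict that the camera call returned (one of the last four; its "shot" number tells which), for a name from the list of things; names that differ only in an ending like _2 or _b are one class to them, and where a whole thing is asked for, a point or a joint stands for the part that bears it (a point fixed in the world has none). Each returns a list of dicts, best first, with "conf" (0 to 1); they miss things now and then, are a little off and sometimes report something else, mostly with a low value. They report only what shows in the picture. A call takes as long as a camera call. They do not tell look-alikes from the thing itself.
- bot.masks_of(picture, thing): "mask" (420x560 bool, what is visible of it) and "point" ([column, row] in pixels, amid what is visible of it).
- bot.place_of(picture, thing): "point" ([column, row] in pixels: a listed point, or the origin of a listed thing).
The state is a dict: "time_s": time; "joint_pos": joint angles; "joint_vel": joint speeds; "effort": joint torques, N m; "position": TCP position; "tcp_rot": TCP orientation; "contact_force": force on the tool from outside, world axes, zero at the start; "ft_torque": the same for the moment, N m; "width": finger opening in mm.
Only numpy, scipy, OpenCV 4.12 (cv2) and the standard library are available. Lean on these libraries where they do the work, as an engineer would, in place of code of your own. Each camera call takes 0.05 s, during which the arm holds its last target.

## Working session

There is one attempt and no reset: what is moved stays moved. The work goes in short steps, Python scripts to look and compute and a tool call to move; the robot and the scene stay as the last step left them, time stands still between calls to the robot, and variables do not carry over. Pictures are saved under pics/ and viewed, and the job is handed in when it is done.

Besides the shell and the picture viewer there is one more tool, called as name(argument=value, ...) on one line, values as JSON. send_rows: Moves the arm, as the interface text tells. Its arguments: {"type":"object","properties":{"plan":{"type":"array","items":{"type":"number","minimum":-1,"maximum":1}},"jaw":{"type":"number"}},"required":["plan"]}

```bash
mkdir -p pics; ls
cat > h.py <<'E'
import numpy as np, cv2
from cell import bot
def proj(pic,P):
    E=np.array(pic['extrinsics']);K=np.array(pic['K'])
    p=np.linalg.inv(E)@np.append(P,1); q=K@np.array([p[0],-p[1],-p[2]]); return q[:2]/q[2]
def ray(pic,uv):
    E=np.array(pic['extrinsics']);K=np.array(pic['K'])
    d=np.linalg.inv(K)@np.array([uv[0],uv[1],1.]); d=E[:3,:3]@np.array([d[0],-d[1],-d[2]]); return E[:3,3],d/np.linalg.norm(d)
def atz(pic,uv,z):
    o,d=ray(pic,uv); return o+d*(z-o[2])/d[2]
def tri(a,ua,b,ub):
    o1,d1=ray(a,ua);o2,d2=ray(b,ub)
    A=np.stack([d1,-d2],1); s=np.linalg.lstsq(A,o2-o1,rcond=None)[0]
    p=o1+d1*s[0];q=o2+d2*s[1]; return (p+q)/2,np.linalg.norm(p-q)
E
python3 - <<'E'
from h import *
np.set_printoptions(precision=1,suppress=True)
o=bot.get_obs();print(o['time_s'],o['position'],o['contact_force'],o['width'],bot.pinch_z)
P={}
for n in('top','side'):
    p=bot.capture(n);P[n]=p;cv2.imwrite(f'pics/{n}0.png',p['pixels']);print(n,p['extrinsics'],p['K'],[k for k in p])
for t in ['hook_handle','hook_tip','rest','loop','tray_front','rack','stop','syrup','mug','cutters']:
    for n in P:
        r=bot.place_of(P[n],t);print(t,n,[(np.array(x['point']).round(1),round(x['conf'],2)) for x in r[:3]])
E
```

```text
pics
0.0 [ 225.  -501.3  230.4] [0.6 0.6 1. ] 85.4210307896614 18.700000000000003
top [[  -0.     1.    -0.1  487.3]
 [  -1.    -0.     0.    14.5]
 [   0.     0.1    1.  1077.1]
 [   0.     0.     0.     1. ]] [[399.7   0.  275.8]
 [  0.  399.7 213.4]
 [  0.    0.    1. ]] ['pixels', 'K', 'extrinsics', 'shot']
side [[  -0.9    0.2   -0.4   77.2]
 [  -0.4   -0.5    0.8 1007.3]
 [   0.     0.9    0.5  760.4]
 [   0.     0.     0.     1. ]] [[543.6   0.  290. ]
 [  0.  543.6 214.1]
 [  0.    0.    1. ]] ['pixels', 'K', 'extrinsics', 'shot']
hook_handle top [(array([435.9, 175. ]), 0.91), (array([425.2, 279.2]), 0.86), (array([383.5, 236.7]), 0.71)]
hook_handle side [(array([354.5, 173.6]), 0.76), (array([323.5, 161.3]), 0.53)]
hook_tip top [(array([423.9, 222.4]), 0.73), (array([470. , 271.8]), 0.72), (array([373. , 238.4]), 0.65)]
hook_tip side [(array([354.7, 177.1]), 0.93), (array([282.6, 239. ]), 0.25)]
rest top [(array([306.3, 293.4]), 0.73), (array([373.2, 239.9]), 0.58)]
rest side [(array([384.7, 244.3]), 0.87), (array([352.1, 199.1]), 0.74)]
loop top [(array([244. , 168.3]), 0.79)]
loop side [(array([229.2, 214.2]), 0.91), (array([188.3, 341.3]), 0.62)]
tray_front top [(array([247.7, 163.2]), 0.97), (array([140.7, 261.8]), 0.7), (array([255.4, 218.6]), 0.5)]
tray_front side [(array([226., 229.]), 0.63), (array([352.8, 199.3]), 0.57)]
rack top [(array([252.3, 215.3]), 0.24)]
rack side [(array([210.7, 238.7]), 0.6)]
stop top [(array([253.3, 218.8]), 0.74)]
stop side [(array([285. , 239.9]), 0.52)]
syrup top [(array([130.5, 214.4]), 0.58)]
syrup side [(array([192.7, 338.9]), 0.66)]
mug top [(array([142. , 263.3]), 0.79)]
mug side [(array([264.8, 349.4]), 0.84)]
cutters top [(array([356.7, 151.2]), 0.66)]
cutters side [(array([273.5, 187.9]), 0.65), (array([310.5, 185.9]), 0.49)]
```

View pics/top0.png

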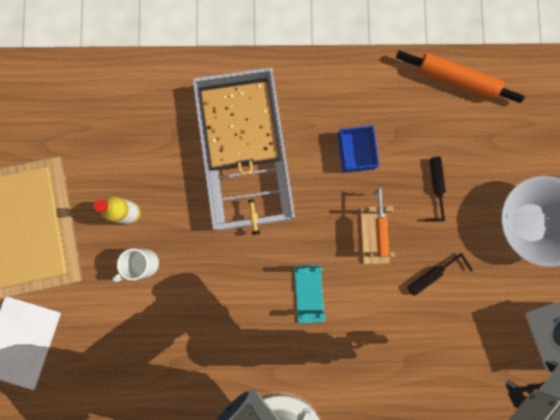

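View pics/side0.png

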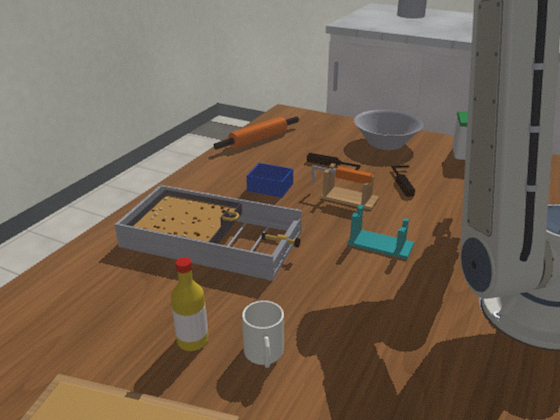

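Run:
```python
from h import *
a=cv2.imread('pics/top0.png');b=cv2.imread('pics/side0.png')
c=cv2.resize(a[60:270,185:405],None,fx=3.6,fy=2.8*0+2.8,interpolation=cv2.INTER_CUBIC)
cv2.imwrite('pics/topz.png',cv2.resize(a[60:240,185:300],None,fx=3.3,fy=3.3,interpolation=3))
cv2.imwrite('pics/hookz.png',np.hstack([cv2.resize(a[180:270,350:400],None,fx=6,fy=6,interpolation=3),cv2.resize(b[150:240,300:382],None,fx=6,fy=6,interpolation=3)]))
cv2.imwrite('pics/sidez.png',cv2.resize(b[180:280,110:310],None,fx=4,fy=4,interpolation=3))
```

```text
(no output)
```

View pics/topz.png

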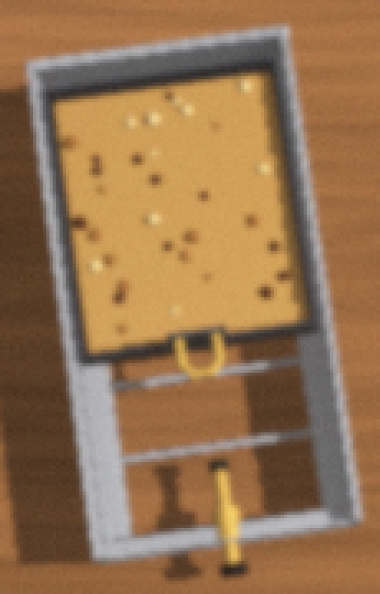

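View pics/hookz.png

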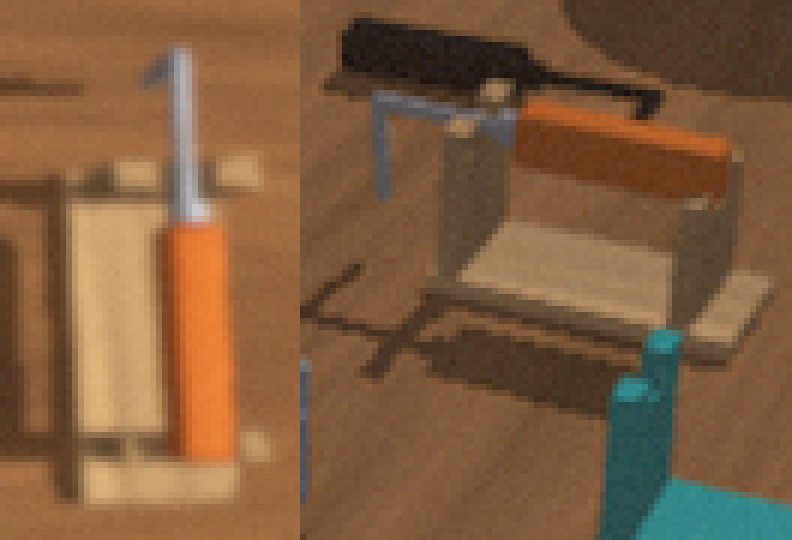

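View pics/sidez.png

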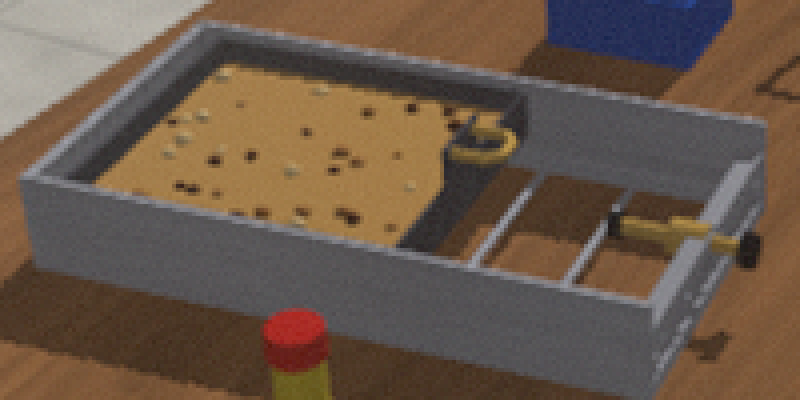

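```bash
cat > fit.py <<'E'
from h import *
from scipy.optimize import minimize
np.set_printoptions(precision=2,suppress=True)
P={n:bot.capture(n) for n in('top','side')}
hsv={n:cv2.cvtColor(P[n]['pixels'],cv2.COLOR_BGR2HSV) for n in P}
def R(y): return np.array([[np.cos(y),-np.sin(y),0],[np.sin(y),np.cos(y),0],[0,0,1]])
def hull(pic,pts,S=4):
    uv=np.array([proj(pic,p) for p in pts]); h=cv2.convexHull((uv*S+S/2-.5).astype(np.float32)[:,None]); 
    m=np.zeros((420*S,560*S),np.uint8); cv2.fillConvexPoly(m,np.round(h).astype(np.int32),255)
    return cv2.resize(m,(560,420),interpolation=cv2.INTER_AREA)/255.
box=np.array([[sx*50,sy*12,sz*14] for sx in(-1,1) for sy in(-1,1) for sz in(-1,1)])
M={}
for n in P:
    h=hsv[n]; m=((h[...,0]>5)&(h[...,0]<14)&(h[...,1]>185)).astype(np.uint8)
    c,r,w=( (383,237,45) if n=='top' else (347,174,30))
    k=np.zeros_like(m);k[r-w:r+w,c-w:c+w]=1;m*=k
    nn,l,s,_=cv2.connectedComponentsWithStats(m);i=1+np.argmax(s[1:,4]);M[n]=(l==i)*1.;print(n,s[i])
def cost(v,ns=('top','side')):
    pts=(R(v[2])@box.T).T+[v[0],v[1],75]
    return sum(np.abs(hull(P[n],pts)-M[n]).sum() for n in ns)
x0=atz(P['top'],(383,237),80)
for ns in(('top',),('side',),('top','side')):
    r=minimize(cost,[x0[0],x0[1],0.05],args=(ns,),method='Nelder-Mead',options=dict(initial_simplex=[[x0[0],x0[1],.05],[x0[0]+8,x0[1],.0],[x0[0],x0[1]+8,.05],[x0[0],x0[1],.15]]));print('hook',ns,r.x,r.fun)
# brass / loop
for n in P:
    r=bot.place_of(P[n],'loop')[0]['point'];print('loop',n,atz(P[n],r,80))
a=bot.place_of(P['top'],'loop')[0]['point'];b=bot.place_of(P['side'],'loop')[0]['point'];print(tri(P['top'],a,P['side'],b))
b2=[20,20]
# rack corners at z=66
c=[np.array(q)/3.3+[185,60] for q in[(30,62),(287,27),(360,520),(93,558)]]
W=np.array([atz(P['top'],q,66) for q in c]);print(W,W.mean(0));print(np.linalg.norm(np.roll(W,-1,0)-W,axis=1))
c=[np.array(q)/4+[110,180] for q in[(22,178),(205,22),(765,122),(652,302)]]
W=np.array([atz(P['side'],q,66) for q in c]);print(W,W.mean(0));print(np.linalg.norm(np.roll(W,-1,0)-W,axis=1))
E
python3 fit.py
```

```text
top [377 218  12  38 368]
side [336 167  36  16 277]
hook ('top',) [ 517.52 -262.31   -0.04] 147.2
hook ('side',) [ 517.21 -262.64   -0.02] 214.77254901960782
hook ('top', 'side') [ 517.01 -260.28   -0.04] 368.4431372549019
loop top [698.81  79.99  80.  ]
loop side [693.2   72.29  80.  ]
(array([694.22,  77.95,  83.73]), np.float64(8.201942506634646))
[[932.59 214.17  66.  ]
 [959.68  10.35  66.  ]
 [565.87 -41.36  66.  ]
 [539.02 163.67  66.  ]] [749.29  86.71  66.  ]
[205.61 397.19 206.78 396.79]
[[927.87 221.82  66.  ]
 [953.29  17.44  66.  ]
 [565.   -37.04  66.  ]
 [537.62 162.14  66.  ]] [745.94  91.09  66.  ]
[205.96 392.1  201.06 394.78]
```

```bash
cat >> fit.py <<'E'
print('----')
from scipy.optimize import differential_evolution
best={}
for ns in(('top',),('side',),('top','side')):
    r=differential_evolution(cost,[(490,550),(-300,-230),(-.2,.2)],args=(ns,),maxiter=25,popsize=10,seed=1,tol=1e-6);print(ns,r.x,r.fun);best[ns]=r.x
for n in P:
    v=best[('top','side')];im=P[n]['pixels'].copy()
    T=lambda p:(R(v[2])@np.array(p))+[v[0],v[1],75]
    S=6;c,rr=((350,170) if n=='top' else (295,140));z=cv2.resize(im[rr:rr+95,c:c+90],None,fx=S,fy=S,interpolation=3)
    for p in list(box)+[[50,0,0],[121,0,0],[117,0,-52],[0,0,0]]:
        u=proj(P[n],T(p));cv2.circle(z,tuple(int(k) for k in ((u-[c,rr]+.5)*S)),3,(255,0,255),-1)
    cv2.imwrite(f'pics/fit_{n}.png',z)
E
python3 fit.py | sed -n '/----/,$p'; cd pics; python3 -c "
import cv2,numpy as np
cv2.imwrite('fit.png',cv2.resize(np.hstack([cv2.imread('fit_top.png'),cv2.imread('fit_side.png')]),(800,422)))"
```

```text
----
('top',) [ 517.91 -260.79    0.06] 145.4823529411765
('side',) [ 516.86 -264.     -0.07] 202.1921568627451
('top', 'side') [ 515.32 -262.77   -0.06] 355.4980392156863
```

View pics/fit.png

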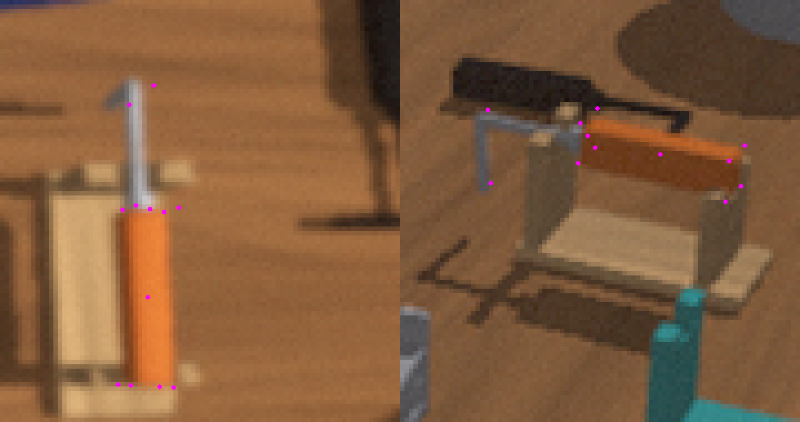

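Run:
```python
from h import *
np.set_printoptions(precision=4,suppress=True)
a=cv2.imread('pics/top0.png')
for r in(225,237,250): print(r,[(c,tuple(map(int,a[r,c]))) for c in range(374,392)])
p=bot.capture('top');print(p['extrinsics'],p['K'])
E=np.array(p['extrinsics']);print(proj(p,[517,-262,89]),proj(p,[517,-250,89]),proj(p,[517,-274,89]),proj(p,[517,-250,61]), proj(p,[0,0,0]))
```

```text
225 [(374, (98, 149, 191)), (375, (76, 121, 167)), (376, (49, 86, 137)), (377, (33, 66, 126)), (378, (30, 73, 144)), (379, (36, 89, 182)), (380, (46, 108, 210)), (381, (51, 117, 226)), (382, (55, 123, 229)), (383, (56, 128, 231)), (384, (53, 128, 233)), (385, (59, 132, 236)), (386, (57, 128, 233)), (387, (59, 118, 210)), (388, (60, 110, 173)), (389, (63, 103, 156)), (390, (68, 107, 158)), (391, (61, 103, 153))]
237 [(374, (113, 165, 207)), (375, (98, 148, 192)), (376, (74, 117, 164)), (377, (44, 80, 133)), (378, (30, 66, 128)), (379, (34, 79, 160)), (380, (42, 99, 195)), (381, (52, 118, 222)), (382, (52, 122, 227)), (383, (51, 123, 229)), (384, (54, 127, 232)), (385, (56, 131, 234)), (386, (54, 130, 234)), (387, (55, 125, 225)), (388, (54, 109, 191)), (389, (57, 100, 159)), (390, (57, 98, 146)), (391, (59, 96, 145))]
250 [(374, (111, 162, 202)), (375, (108, 160, 202)), (376, (99, 148, 190)), (377, (73, 112, 159)), (378, (46, 78, 132)), (379, (33, 70, 134)), (380, (32, 81, 167)), (381, (44, 105, 204)), (382, (49, 115, 222)), (383, (53, 123, 229)), (384, (52, 126, 231)), (385, (58, 131, 233)), (386, (55, 130, 234)), (387, (51, 123, 230)), (388, (58, 122, 216)), (389, (61, 111, 181)), (390, (61, 102, 158)), (391, (64, 106, 154))]
[[  -0.0121    0.996    -0.0885  487.2745]
 [  -0.9999   -0.0113    0.0095   14.5132]
 [   0.0085    0.0886    0.996  1077.1141]
 [   0.        0.        0.        1.    ]] [[399.7395   0.     275.834 ]
 [  0.     399.7395 213.3862]
 [  0.       0.       1.    ]]
[384.0023 235.5126] [379.1668 235.57  ] [388.8367 235.4551] [376.2405 235.9362] [280.2141 438.7227]
```

Run:
```python
from h import *
np.set_printoptions(precision=2,suppress=True)
a=cv2.imread('pics/top0.png').astype(int);p=bot.capture('top')
Q=[]
for r in range(221,255):
    g=a[r,:,2]-1.0*a[r,:,0]  # red-blue
    c=np.arange(375,394); v=g[c]
    # edges at half level 140
    i=[k for k in range(len(c)-1) if (v[k]<135)!=(v[k+1]<135)]
    e=[c[k]+(135-v[k])/(v[k+1]-v[k]) for k in i]
    if len(e)>=2: Q.append((r,e[0],e[-1]))
Q=np.array(Q)
W=np.array([[*atz(p,(q[1],q[0]),89)[:2],*atz(p,(q[2],q[0]),89)[:2]] for q in Q])
print((W[:,1]-W[:,3]).mean()); mid=(W[:,:2]+W[:,2:])/2
f=np.polyfit(mid[:,0],mid[:,1],1);print(f,np.arctan(f[0]),'y at 517',np.polyval(f,517))
col=a[205:268,:,2]-a[205:268,:,0]
for s in(382,384,386): print(s,[(r,col[r-205,s]) for r in list(range(213,222))+list(range(252,262))])
for uv in[(383,217.3),(384.8,256.5)]: print(atz(p,uv,89))
# rod tip end
print(a[184:194,380].tolist(), atz(p,(380.2,187.7),79))
```

```text
21.307676733786835
[   0.02 -269.95] 0.017433613040443118 y at 517 -260.9330365183998
382 [(213, np.int64(1)), (214, np.int64(-2)), (215, np.int64(2)), (216, np.int64(28)), (217, np.int64(92)), (218, np.int64(158)), (219, np.int64(175)), (220, np.int64(175)), (221, np.int64(176)), (252, np.int64(173)), (253, np.int64(170)), (254, np.int64(167)), (255, np.int64(160)), (256, np.int64(135)), (257, np.int64(106)), (258, np.int64(94)), (259, np.int64(91)), (260, np.int64(93)), (261, np.int64(91))]
384 [(213, np.int64(44)), (214, np.int64(40)), (215, np.int64(40)), (216, np.int64(64)), (217, np.int64(118)), (218, np.int64(169)), (219, np.int64(174)), (220, np.int64(179)), (221, np.int64(179)), (252, np.int64(179)), (253, np.int64(175)), (254, np.int64(177)), (255, np.int64(171)), (256, np.int64(144)), (257, np.int64(111)), (258, np.int64(95)), (259, np.int64(93)), (260, np.int64(95)), (261, np.int64(95))]
386 [(213, np.int64(80)), (214, np.int64(90)), (215, np.int64(93)), (216, np.int64(100)), (217, np.int64(129)), (218, np.int64(151)), (219, np.int64(166)), (220, np.int64(169)), (221, np.int64(169)), (252, np.int64(176)), (253, np.int64(176)), (254, np.int64(175)), (255, np.int64(172)), (256, np.int64(145)), (257, np.int64(111)), (258, np.int64(96)), (259, np.int64(96)), (260, np.int64(98)), (261, np.int64(95))]
[ 562.23 -261.14   89.  ]
[ 465.34 -262.1    89.  ]
[[56, 92, 135], [55, 87, 134], [64, 98, 144], [92, 115, 152], [128, 138, 162], [154, 160, 172], [167, 168, 176], [172, 171, 179], [175, 175, 183], [174, 174, 180]] [ 638.07 -259.53   79.  ]
```

Run:
```python
from h import *
np.set_printoptions(precision=2,suppress=True)
p=bot.capture('top');s=bot.capture('side')
def cr(P,c,r,w,h,S,name,pts):
    z=cv2.resize(P['pixels'][r:r+h,c:c+w],None,fx=S,fy=S,interpolation=3)
    for q in pts:
        u=proj(P,q);cv2.circle(z,tuple(int(k) for k in ((u-[c,r]+.5)*S)),2,(255,0,255),-1)
    return z
L=np.array([697,79.5,80]);th=.13
u=np.array([np.cos(th),np.sin(th),0]);v=np.array([-u[1],u[0],0])
pts=[L]+[L+11*v,L-11*v,L-12.5*u,L+12.5*u,L+18*v,L-18*v,L-19.5*u]
z1=cr(p,225,140,45,45,9,'',pts);z2=cr(s,205,195,45,45,9,'',pts)
cv2.imwrite('pics/loop.png',cv2.resize(np.hstack([z1,z2]),(800,400)))
for n,P in(('t',p),('s',s)):
    for th_ in('loop','stop','tray_front'):
        for x in bot.place_of(P,th_)[:1]: print(n,th_,x['point'],x['conf'],atz(P,x['point'],80 if th_=='loop' else 41))
```

```text
t loop [243.0, 165.8] 0.93 [697.6   86.57  80.  ]
t stop [253.4, 219.7] 0.48 [563.49  63.08  41.  ]
t tray_front [248.5, 166.2] 0.86 [704.61  74.94  41.  ]
s loop [230.8, 214.3] 0.98 [697.51  77.09  80.  ]
s stop [272.3, 184.6] 0.66 [ 714.53 -163.63   41.  ]
s tray_front [227.5, 228.9] 0.92 [704.2   85.13  41.  ]
```

View pics/loop.png

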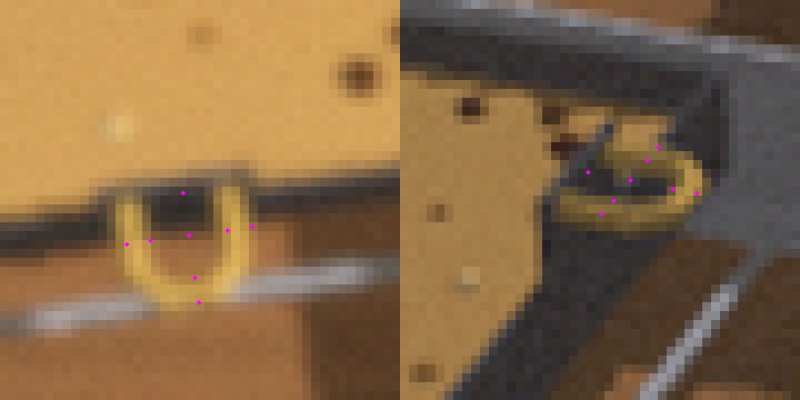

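```bash
cat > plan.py <<'E'
import sys
from h import *
from scipy.spatial.transform import Rotation as Ro
np.set_printoptions(precision=4,suppress=True)
# usage: plan.py x y z yaw(tool x axis / jaw perpendicular)
o=bot.get_obs();R=np.array(o['tcp_rot']);t=np.array(o['position'])
print('t',o['time_s'],'pos',t,'F',np.array(o['contact_force']),'w',o['width'],'M',np.array(o['ft_torque']));print(R)
if len(sys.argv)>1:
    x,y,z,yaw=map(float,sys.argv[1:5])
    c=[]
    for k in(0,np.pi):
        a=yaw+k;xa=np.array([np.cos(a),np.sin(a),0]);za=np.array([0,0,-1.]);D=np.stack([xa,np.cross(za,xa),za],1)
        w=Ro.from_matrix(D@R.T).as_rotvec();c.append(w)
    w=min(c,key=np.linalg.norm)
    print('shift',(np.array([x,y,z])-t)/200,'turn',w/(2*np.pi),'deg',np.degrees(np.linalg.norm(w)))
E
python3 plan.py 515.5 -261.5 150 0.012
```

```text
t 2.2 pos [ 225.1717 -501.7751  231.2871] F [ 0.747  -1.3441  0.0312] w 85.40387848665054 M [-0.0045 -0.03    0.0156]
[[-0.9124 -0.4094 -0.    ]
 [-0.4094  0.9124  0.    ]
 [ 0.      0.     -1.    ]]
shift [ 1.4516  1.2014 -0.4064] turn [-0.     -0.     -0.0652] deg 23.479452918530992
```

send_rows(plan=[0.25,0.2,0,0,0,-0.02,0.5,0.4,0,0,0,-0.04,0.75,0.6,0,0,0,-0.065,1,0.8,0,0,0,-0.065,1,0.8,0,0,0,-0.065], jaw=-1)

```text
time_s: 2.82
position: [427.7, -339.3, 230.9]
tcp_rot: [[-1.0, -0.018, -0.0], [-0.018, 1.0, 0.001], [0.0, 0.001, -1.0]]
contact_force: [0.6, 0.0, 0.4]
width: 85.2
```

```bash
python3 plan.py 515.5 -261.5 130 0.012
```

```text
t 2.825 pos [ 427.7417 -339.2548  230.8743] F [0.5643 0.0345 0.4303] w 85.15618605504623 M [-0.0329  0.0607  0.0095]
[[-0.9998 -0.018  -0.    ]
 [-0.018   0.9998  0.0006]
 [ 0.      0.0006 -1.    ]]
shift [ 0.4388  0.3888 -0.5044] turn [-0.0001 -0.     -0.001 ] deg 0.3472981999073346
```

send_rows(plan=[0.2,0.18,-0.2,0,0,0,0.439,0.389,-0.4,0,0,-0.001,0.439,0.389,-0.504,0,0,-0.001,0.439,0.389,-0.504,0,0,-0.001])

```text
time_s: 3.32
position: [514.3, -260.5, 127.3]
tcp_rot: [[-1.0, -0.013, -0.006], [-0.013, 1.0, 0.002], [0.006, 0.002, -1.0]]
contact_force: [-0.7, -0.9, 0.7]
width: 85.3
```

```bash
python3 - <<'E'
from h import *
p=bot.capture('top');s=bot.capture('side')
cv2.imwrite('pics/pre.png',cv2.resize(np.hstack([p['pixels'][150:290,320:460],s['pixels'][100:240,270:410]]),(800,400),interpolation=3))
E
python3 plan.py 515.5 -261.5 55 0.012
```

```text
t 3.425 pos [ 515.3884 -262.4488  130.9896] F [0.3287 0.3746 0.4145] w 85.19650555425576 M [-0.0072 -0.0217 -0.023 ]
[[-0.9999 -0.0116  0.0003]
 [-0.0116  0.9999 -0.0004]
 [-0.0003 -0.0004 -1.    ]]
shift [ 0.0006  0.0047 -0.3799] turn [0.0001 0.0001 0.0001] deg 0.038031883079635974
```

View pics/pre.png

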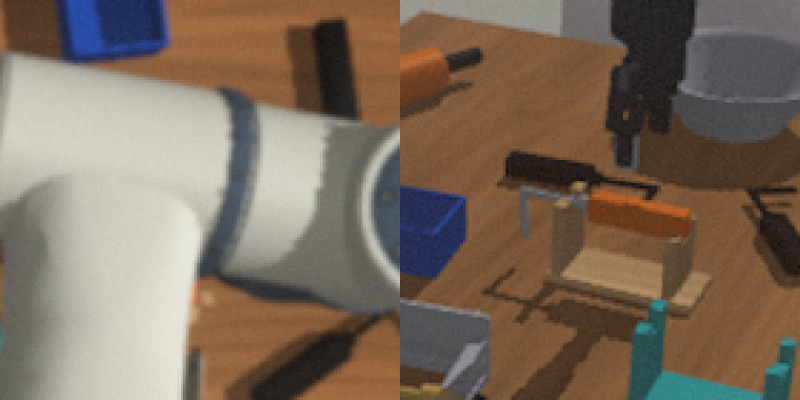

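send_rows(plan=[0,0.003,-0.2,0,0,0,0,0.003,-0.35,0,0,0,0,0.003,-0.38,0,0,0,0,0.003,-0.38,0,0,0])

```text
time_s: 3.92
position: [516.0, -262.9, 56.7]
tcp_rot: [[-1.0, -0.011, 0.002], [-0.011, 1.0, -0.002], [-0.002, -0.002, -1.0]]
contact_force: [0.3, 0.1, 0.0]
width: 85.2
```

send_rows(plan=[0,0,0,0,0,0,0,0,0,0,0,0,0,0,0,0,0,0,0,0,0,0,0,0,0,0,0,0,0,0], jaw=1)

```text
time_s: 4.55
position: [516.4, -262.9, 57.3]
tcp_rot: [[-1.0, -0.011, 0.003], [-0.011, 1.0, -0.002], [-0.003, -0.002, -1.0]]
contact_force: [-0.6, 0.9, 5.5]
width: 23.0
```

```bash
python3 - <<'E'
from h import *
s=bot.capture('side')
cv2.imwrite('pics/g1.png',cv2.resize(s['pixels'][100:240,270:410],(600,600),interpolation=3))
E
python3 plan.py
```

```text
t 4.6 pos [ 516.376  -262.9126   57.286 ] F [-0.8005  1.8547  4.8682] w 23.01118606238384 M [ 0.5803  0.1632 -0.0451]
[[-0.9999 -0.0114  0.0034]
 [-0.0114  0.9999 -0.002 ]
 [-0.0033 -0.002  -1.    ]]
```

View pics/g1.png

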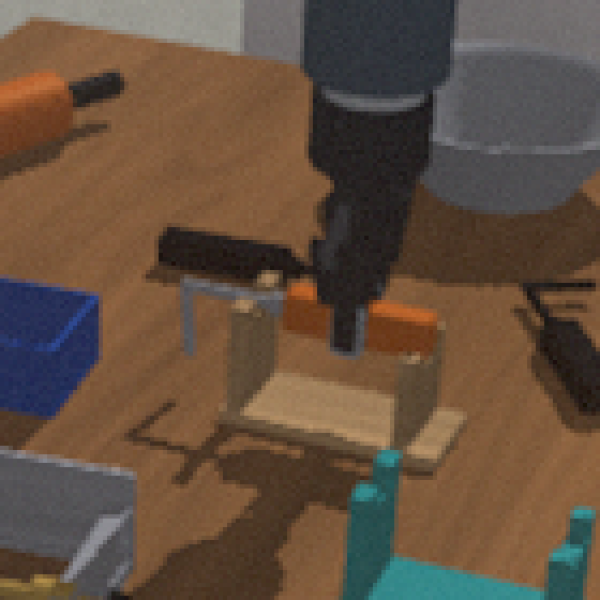

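send_rows(plan=[0,0,0.05,0,0,0,0,0,0.15,0,0,0,0,0,0.3,0,0,0,0,0,0.45,0,0,0,0,0,0.45,0,0,0])

```text
time_s: 5.22
position: [517.6, -263.4, 149.8]
tcp_rot: [[-1.0, -0.011, 0.008], [-0.012, 1.0, -0.003], [-0.008, -0.004, -1.0]]
contact_force: [0.3, 0.1, -2.2]
width: 23.0
```

```bash
python3 plan.py 500 0 147 0.13;python3 - <<'E'
from h import *
s=bot.capture('side');p=bot.capture('top')
cv2.imwrite('pics/g2.png',cv2.resize(np.hstack([p['pixels'][150:290,320:460],s['pixels'][70:210,250:390]]),(800,400),interpolation=3))
E
```

```text
t 5.225 pos [ 517.6244 -263.4443  149.84  ] F [ 0.3408  0.1191 -2.1653] w 23.00360477315793 M [0.0305 0.0258 0.0193]
[[-0.9999 -0.0115  0.0079]
 [-0.0115  0.9999 -0.0035]
 [-0.0079 -0.0036 -1.    ]]
shift [-0.0881  1.3172 -0.0142] turn [0.0005 0.0013 0.0189] deg 6.808041330499817
```

View pics/g2.png

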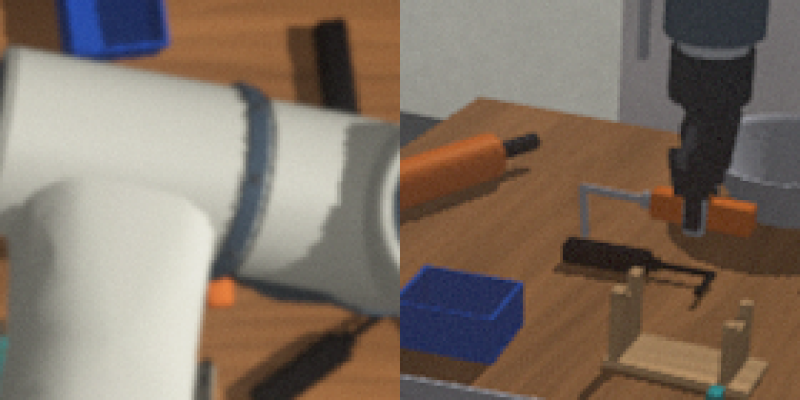

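Run:
```python
from h import *
np.set_printoptions(precision=1,suppress=True)
s=bot.capture('side');o=bot.get_obs();print(o['position'])
S=8;c,r=290,120;z=cv2.resize(s['pixels'][r:r+50,c:c+95],None,fx=S,fy=S,interpolation=3)
H=np.array(o['position'])+[0,0,17.7]
for p in [[0,0,0],[50,12,14],[50,12,-14],[-50,12,14],[-50,12,-14],[121,0,0],[117,0,-52]]:
    u=proj(s,H+np.array(p));cv2.circle(z,tuple(int(k) for k in ((u-[c,r]+.5)*S)),3,(255,0,255),-1)
cv2.imwrite('pics/g3.png',z)
for t in('hook_tip','hook_handle'):
  for x in bot.place_of(s,t)[:2]:
    o_,d=ray(s,x['point']);print(t,x['point'],x['conf'],o_+d*(H[1]-o_[1])/d[1])
```

```text
[ 515.5 -262.5  145.9]
hook_tip [352.4, 177.2] 0.87 [ 516.7 -262.5   65.7]
hook_tip [405.1, 166.6] 0.75 [ 375.3 -262.5  130.6]
hook_handle [320.5, 159.1] 0.93 [ 614.1 -262.5   99.3]
hook_handle [403.6, 187.3] 0.84 [ 372.1 -262.5   70.2]
```

View pics/g3.png

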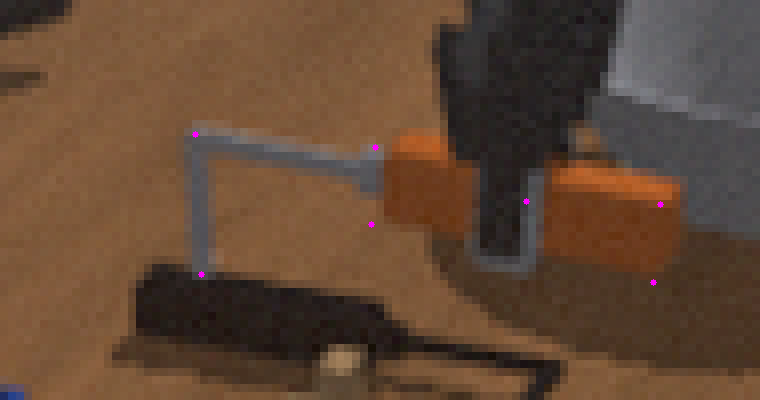

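```bash
python3 plan.py 579.5 65.8 142 0.13
```

```text
t 5.475 pos [ 515.4947 -262.5917  145.7605] F [-0.0201  0.1666 -1.4337] w 22.931974445520847 M [ 0.0819  0.0574 -0.0079]
[[-0.9999 -0.0112  0.0006]
 [-0.0112  0.9999 -0.0009]
 [-0.0006 -0.0009 -1.    ]]
shift [ 0.32    1.642  -0.0188] turn [0.0001 0.0001 0.0189] deg 6.80977202843162
```

send_rows(plan=[0,0.15,0.02,0,0,0,0.05,0.4,0.02,0,0,0.005,0.1,0.6,0.02,0,0,0.01,0.15,0.8,0.02,0,0,0.015,0.2,1,0.02,0,0,0.019])

```text
time_s: 6.1
position: [555.2, -61.3, 148.8]
tcp_rot: [[-0.991, -0.131, -0.001], [-0.131, 0.991, -0.001], [0.001, -0.001, -1.0]]
contact_force: [-0.0, -0.1, -1.5]
width: 22.9
```

```bash
python3 plan.py 579.5 65.8 142 0.13
```

```text
t 6.1 pos [555.1616 -61.2953 148.8124] F [-0.0491 -0.0751 -1.5172] w 22.890675087544974 M [-0.043  -0.1081  0.0216]
[[-0.9914 -0.131  -0.0011]
 [-0.131   0.9914 -0.0011]
 [ 0.0013 -0.0009 -1.    ]]
shift [ 0.1217  0.6355 -0.0341] turn [ 0.0002 -0.0002 -0.0002] deg 0.12088978960788391
```

send_rows(plan=[0.04,0.25,0,0,0,0,0.08,0.45,-0.02,0,0,0,0.12,0.6,-0.03,0,0,0,0.122,0.635,-0.034,0,0,0,0.122,0.635,-0.034,0,0,0])

```text
time_s: 6.72
position: [579.1, 65.7, 141.2]
tcp_rot: [[-0.991, -0.132, -0.003], [-0.132, 0.991, -0.002], [0.003, -0.001, -1.0]]
contact_force: [0.7, -0.3, -2.4]
width: 23.1
```

```bash
cat > look.py <<'E'
from h import *
import sys
np.set_printoptions(precision=1,suppress=True)
p=bot.capture('top');s=bot.capture('side');o=bot.get_obs();print(o['time_s'],o['position'],o['contact_force'])
R=np.array(o['tcp_rot']);T=np.array(o['position'])
def W(q): # hook frame -> world ; hook x = -tcp x
    return T+R@(np.array([-q[0],q[1],-q[2]])+[0,0,-17.7])
L=np.array([695.5,80.8,80]) if len(sys.argv)<3 else np.array([float(sys.argv[2]),float(sys.argv[3]),80])
zs=[]
for P,c,r in((p,210,135),(s,195,170)):
    S=7;z=cv2.resize(P['pixels'][r:r+60,c:c+56],None,fx=S,fy=S,interpolation=3)
    for q,k in((W([117,0,-52]),(255,0,255)),(W([121,0,0]),(255,255,0)),(L,(0,255,0))):
        u=proj(P,q);cv2.circle(z,tuple(int(v) for v in ((u-[c,r]+.5)*S)),3,k,-1)
    zs.append(z)
print('tip',W([117,0,-52]));cv2.imwrite(sys.argv[1],np.hstack(zs))
E
python3 look.py pics/l1.png
```

```text
6.825 [579.3  64.9 141.8] [ 0.7  0.5 -2.2]
tip [695.2  80.1 107.2]
```

View pics/l1.png

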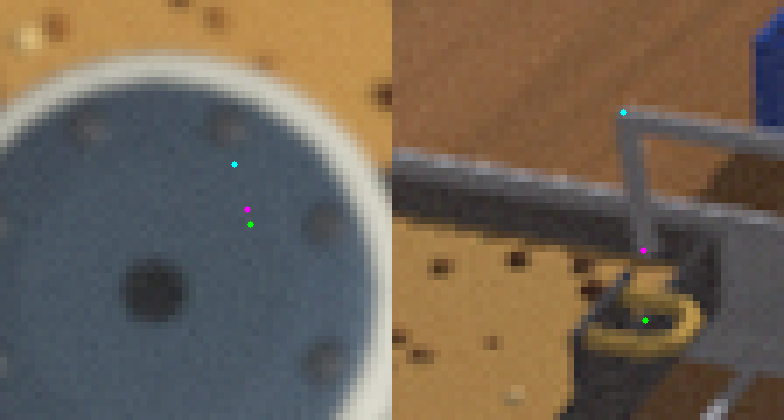

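send_rows(plan=[0,0.003,-0.05,0,0,0,0,0.003,-0.1,0,0,0,0,0.003,-0.13,0,0,0,0,0.003,-0.15,0,0,0])

```text
time_s: 7.32
position: [579.1, 65.3, 111.2]
tcp_rot: [[-0.991, -0.13, -0.002], [-0.13, 0.991, -0.002], [0.003, -0.001, -1.0]]
contact_force: [0.3, -0.2, -1.7]
width: 22.8
```

send_rows(plan=[0,0,-0.03,0,0,0,0,0,-0.06,0,0,0,0,0,-0.06,0,0,0])

```text
time_s: 7.7
position: [578.7, 65.2, 98.5]
tcp_rot: [[-0.991, -0.13, -0.004], [-0.13, 0.991, -0.002], [0.004, -0.002, -1.0]]
contact_force: [-0.1, 0.1, -2.4]
width: 23.3
```

```bash
python3 look.py pics/l2.png
```

```text
7.8 [579.2  65.3  99.3] [ 0.   0.5 -1.6]
tip [695.1  80.4  64.7]
```

View pics/l2.png

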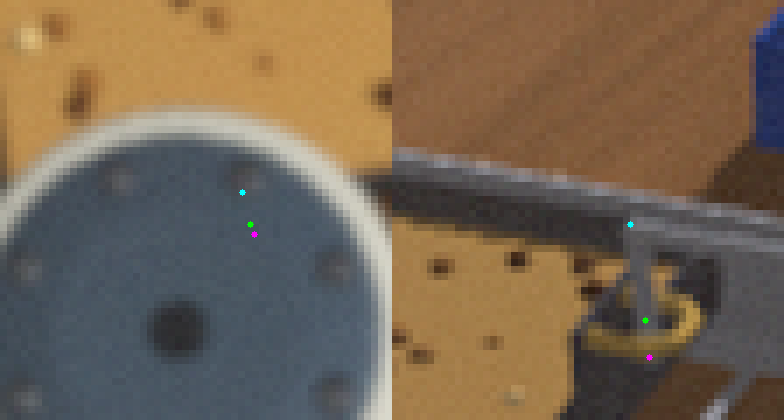

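Run:
```python
from h import *
np.set_printoptions(precision=1,suppress=True)
p=bot.capture('top');s=bot.capture('side')
a=cv2.imread('pics/top0.png');b=cv2.imread('pics/side0.png')
for q in((218,461),(229,515),(236,575)): print(atz(p,np.array(q)/3.3+[185,60],41))
for q in((611,225),(680,235)): print('s',atz(s,np.array(q)/4+[110,180],41))
```

```text
[615.9  68.8  41. ]
[572.9  60.4  41. ]
[525.6  55.3  41. ]
s [612.6  74.1  41. ]
s [571.3  64.8  41. ]
```

send_rows(plan=[-0.01,-0.0013,0,0,0,0,-0.02,-0.0026,0,0,0,0,-0.03,-0.0039,0,0,0,0,-0.04,-0.0052,0,0,0,0,-0.05,-0.0065,0,0,0,0])

```text
time_s: 8.52
position: [570.0, 64.2, 99.6]
tcp_rot: [[-0.991, -0.13, -0.0], [-0.13, 0.991, -0.001], [0.0, -0.001, -1.0]]
contact_force: [2.8, 0.5, -4.2]
width: 22.9
```

send_rows(plan=[-0.015,-0.002,0,0,0,0,-0.03,-0.004,0,0,0,0,-0.045,-0.006,0,0,0,0,-0.06,-0.008,0,0,0,0,-0.075,-0.01,0,0,0,0])

```text
time_s: 9.15
position: [554.7, 62.2, 99.7]
tcp_rot: [[-0.991, -0.131, -0.0], [-0.131, 0.991, -0.001], [0.0, -0.001, -1.0]]
contact_force: [4.0, 0.5, -3.5]
width: 23.2
```

```bash
python3 look.py pics/l3.png
```

```text
9.25 [554.4  62.2  99.6] [ 1.5  0.7 -3.8]
tip [670.4  77.4  65.2]
```

View pics/l3.png

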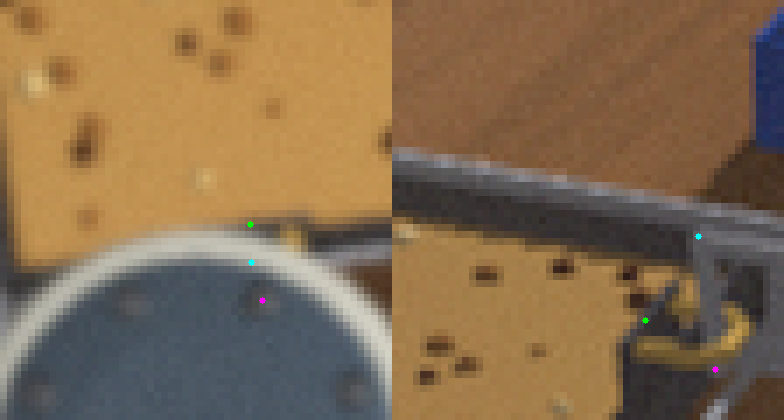

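send_rows(plan=[-0.02,-0.0026,0,0,0,0,-0.04,-0.0052,0,0,0,0,-0.06,-0.0078,0,0,0,0,-0.08,-0.0104,0,0,0,0,-0.1,-0.013,0,0,0,0])

```text
time_s: 9.88
position: [534.1, 59.5, 99.7]
tcp_rot: [[-0.991, -0.131, -0.001], [-0.131, 0.991, -0.001], [0.001, -0.001, -1.0]]
contact_force: [3.5, 0.6, -3.4]
width: 23.5
```

send_rows(plan=[-0.02,-0.0026,0,0,0,0,-0.04,-0.0052,0,0,0,0,-0.06,-0.0078,0,0,0,0,-0.08,-0.0104,0,0,0,0,-0.1,-0.013,0,0,0,0])

```text
time_s: 10.5
position: [513.9, 56.9, 99.7]
tcp_rot: [[-0.991, -0.13, -0.001], [-0.13, 0.991, -0.001], [0.001, -0.001, -1.0]]
contact_force: [3.6, 0.9, -4.4]
width: 22.9
```

send_rows(plan=[-0.02,-0.0026,0,0,0,0,-0.04,-0.0052,0,0,0,0,-0.06,-0.0078,0,0,0,0,-0.07,-0.0091,0,0,0,0,-0.08,-0.0104,0,0,0,0])

```text
time_s: 11.12
position: [497.8, 54.8, 99.7]
tcp_rot: [[-0.991, -0.13, -0.001], [-0.13, 0.991, -0.001], [0.001, -0.001, -1.0]]
contact_force: [3.9, 0.8, -3.6]
width: 23.4
```

Run:
```python
from h import *
np.set_printoptions(precision=1,suppress=True)
s=bot.capture('side');o=bot.get_obs();print(o['time_s'],o['position'],o['contact_force'])
cv2.imwrite('pics/l4.png',cv2.resize(s['pixels'][180:270,210:340],None,fx=6,fy=6,interpolation=3))
```

```text
11.175 [497.6  54.8  99.7] [ 2.7  0.2 -4. ]
```

View pics/l4.png

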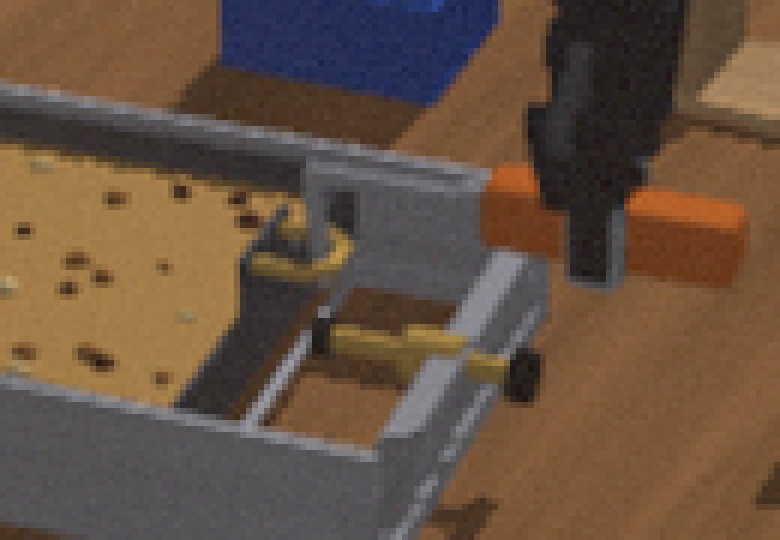

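send_rows(plan=[-0.007,-0.001,0,0,0,0,-0.014,-0.0018,0,0,0,0,-0.021,-0.0027,0,0,0,0,-0.028,-0.0036,0,0,0,0,-0.035,-0.0045,0,0,0,0])

```text
time_s: 11.8
position: [490.5, 53.8, 99.7]
tcp_rot: [[-0.991, -0.13, -0.001], [-0.13, 0.991, -0.001], [0.001, -0.001, -1.0]]
contact_force: [2.7, 0.5, -3.4]
width: 23.2
```

send_rows(plan=[-0.005,-0.0007,0,0,0,0,-0.01,-0.0013,0,0,0,0,-0.015,-0.002,0,0,0,0,-0.02,-0.0026,0,0,0,0,-0.025,-0.0033,0,0,0,0])

```text
time_s: 12.42
position: [485.4, 53.2, 99.7]
tcp_rot: [[-0.991, -0.13, -0.001], [-0.13, 0.991, -0.001], [0.001, -0.001, -1.0]]
contact_force: [3.9, 0.8, -4.7]
width: 23.5
```

send_rows(plan=[-0.005,-0.0007,0,0,0,0,-0.01,-0.0013,0,0,0,0,-0.015,-0.002,0,0,0,0])

```text
time_s: 12.8
position: [482.4, 52.8, 99.7]
tcp_rot: [[-0.991, -0.13, -0.001], [-0.13, 0.991, -0.001], [0.001, -0.001, -1.0]]
contact_force: [3.3, 0.5, -3.4]
width: 23.3
```

Now single/dual rows of 1 mm, watching the force.

send_rows(plan=[-0.005,-0.0007,0,0,0,0,-0.01,-0.0013,0,0,0,0])

```text
time_s: 13.05
position: [480.3, 52.5, 99.7]
tcp_rot: [[-0.991, -0.13, -0.001], [-0.13, 0.991, -0.001], [0.001, -0.001, -1.0]]
contact_force: [3.5, 0.3, -4.4]
width: 23.5
```

send_rows(plan=[-0.005,-0.0007,0,0,0,0])

```text
time_s: 13.18
position: [479.3, 52.4, 99.7]
tcp_rot: [[-0.991, -0.13, -0.001], [-0.13, 0.991, -0.001], [0.001, -0.001, -1.0]]
contact_force: [3.8, 0.0, -4.0]
width: 23.2
```

send_rows(plan=[-0.005,-0.0007,0,0,0,0])

```text
time_s: 13.3
position: [478.6, 52.3, 99.8]
tcp_rot: [[-0.991, -0.13, 0.0], [-0.13, 0.991, -0.001], [-0.0, -0.001, -1.0]]
contact_force: [4.9, -0.4, -5.7]
width: 22.9
```

send_rows(plan=[-0.005,-0.0007,0,0,0,0])

```text
time_s: 13.42
position: [478.0, 52.3, 99.8]
tcp_rot: [[-0.991, -0.131, 0.001], [-0.131, 0.991, -0.001], [-0.001, -0.001, -1.0]]
contact_force: [6.3, 0.0, -7.0]
width: 23.6
```

send_rows(plan=[-0.006,-0.0008,0,0,0,0])

```text
time_s: 13.55
position: [477.5, 52.2, 99.8]
tcp_rot: [[-0.991, -0.13, 0.002], [-0.13, 0.991, -0.001], [-0.002, -0.001, -1.0]]
contact_force: [6.7, 0.1, -7.2]
width: 23.1
```

send_rows(plan=[-0.006,-0.0008,0,0,0,0])

```text
time_s: 13.68
position: [477.1, 52.2, 99.8]
tcp_rot: [[-0.991, -0.13, 0.004], [-0.13, 0.991, -0.0], [-0.004, -0.001, -1.0]]
contact_force: [8.7, -0.5, -8.1]
width: 23.3
```

send_rows(plan=[-0.006,-0.0008,0,0,0,0])

```text
time_s: 13.8
position: [476.8, 52.2, 99.7]
tcp_rot: [[-0.991, -0.13, 0.006], [-0.13, 0.991, -0.0], [-0.006, -0.001, -1.0]]
contact_force: [9.1, 0.1, -9.4]
width: 23.4
```

send_rows(plan=[-0.004,-0.0005,-0.004,0,0.001,0])

```text
time_s: 13.92
position: [476.8, 52.2, 99.5]
tcp_rot: [[-0.991, -0.131, 0.001], [-0.131, 0.991, 0.0], [-0.001, -0.0, -1.0]]
contact_force: [3.7, 0.1, -1.0]
width: 23.3
```

send_rows(plan=[-0.005,-0.0006,-0.004,0,0.001,0])

```text
time_s: 14.05
position: [476.8, 52.2, 99.5]
tcp_rot: [[-0.991, -0.131, -0.003], [-0.131, 0.991, 0.0], [0.003, 0.001, -1.0]]
contact_force: [3.9, 0.2, 0.2]
width: 23.2
```

send_rows(plan=[-0.006,-0.0008,0,0,0,0])

```text
time_s: 14.18
position: [476.8, 52.4, 99.9]
tcp_rot: [[-0.991, -0.131, -0.0], [-0.131, 0.991, 0.001], [0.0, 0.001, -1.0]]
contact_force: [9.5, 0.5, -7.2]
width: 23.2
```

send_rows(plan=[-0.006,-0.0008,0,0,0,0])

```text
time_s: 14.3
position: [476.5, 52.4, 99.9]
tcp_rot: [[-0.991, -0.131, 0.001], [-0.131, 0.991, 0.001], [-0.002, 0.001, -1.0]]
contact_force: [10.6, 0.7, -8.3]
width: 23.1
```

send_rows(plan=[-0.006,-0.0008,0,0,0,0])

```text
time_s: 14.42
position: [476.5, 52.5, 99.8]
tcp_rot: [[-0.991, -0.131, 0.003], [-0.131, 0.991, 0.002], [-0.004, 0.001, -1.0]]
contact_force: [11.2, 0.6, -8.7]
width: 23.2
```

Run:
```python
from h import *
np.set_printoptions(precision=3,suppress=True)
s=bot.capture('side');o=bot.get_obs();print(o['time_s'],o['position'],o['contact_force'],o['ft_torque'])
cv2.imwrite('pics/l5.png',cv2.resize(s['pixels'][180:270,210:340],None,fx=6,fy=6,interpolation=3))
```

```text
14.475 [476.465  52.485  99.746] [10.722 -0.971 -8.165] [-0.053 -3.204 -0.151]
```

View pics/l5.png

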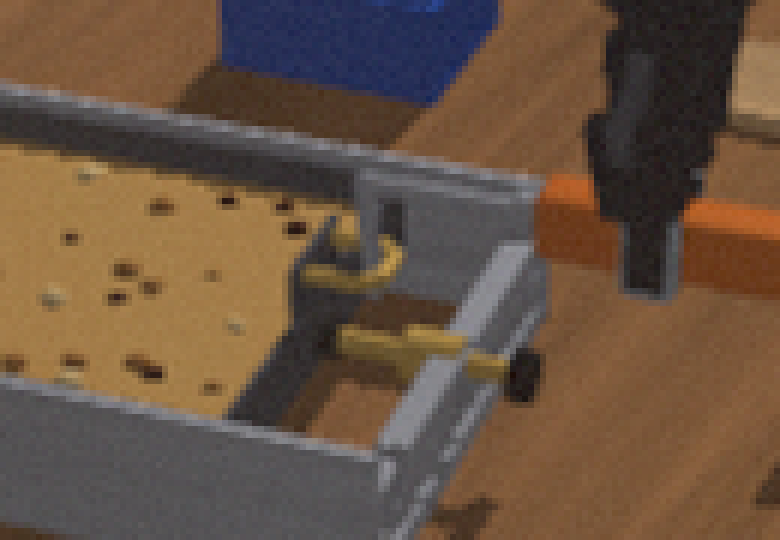

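send_rows(plan=[-0.008,-0.001,0,0,0.0003,0])

```text
time_s: 14.6
position: [476.4, 52.5, 99.7]
tcp_rot: [[-0.991, -0.131, 0.004], [-0.131, 0.991, 0.002], [-0.005, 0.002, -1.0]]
contact_force: [12.6, -0.2, -9.3]
width: 23.0
```

send_rows(plan=[-0.009,-0.0012,0,0,0.0003,0])

```text
time_s: 14.72
position: [476.3, 52.6, 99.6]
tcp_rot: [[-0.991, -0.13, 0.006], [-0.13, 0.991, 0.003], [-0.006, 0.002, -1.0]]
contact_force: [13.2, -0.8, -10.4]
width: 23.2
```

send_rows(plan=[-0.011,-0.0014,-0.002,0,0.0004,0,-0.011,-0.0014,-0.002,0,0.0004,0])

```text
time_s: 14.98
position: [476.3, 52.6, 99.4]
tcp_rot: [[-0.991, -0.13, 0.007], [-0.13, 0.991, 0.003], [-0.007, 0.002, -1.0]]
contact_force: [13.5, 0.1, -9.4]
width: 23.3
```

send_rows(plan=[-0.011,-0.0014,-0.002,0,0.0006,0,-0.011,-0.0014,-0.002,0,0.0006,0])

```text
time_s: 15.22
position: [476.2, 52.6, 99.2]
tcp_rot: [[-0.991, -0.13, 0.007], [-0.13, 0.991, 0.004], [-0.008, 0.003, -1.0]]
contact_force: [12.4, -0.2, -8.6]
width: 23.2
```

send_rows(plan=[-0.016,-0.002,-0.004,0,0.0012,0])

```text
time_s: 15.35
position: [476.1, 52.7, 99.0]
tcp_rot: [[-0.991, -0.13, 0.005], [-0.13, 0.991, 0.005], [-0.006, 0.004, -1.0]]
contact_force: [15.5, -0.4, -7.1]
width: 23.1
```

send_rows(plan=[-0.016,-0.002,-0.003,0,0.001,0])

```text
time_s: 15.48
position: [476.1, 52.7, 99.2]
tcp_rot: [[-0.991, -0.13, 0.005], [-0.13, 0.991, 0.005], [-0.006, 0.005, -1.0]]
contact_force: [14.8, -0.9, -8.0]
width: 23.2
```

send_rows(plan=[0.002,0.0003,0,0,0,0,0.005,0.0006,0,0,0,0,0.0075,0.001,0,0,0,0,0.01,0.0013,0,0,0,0,0.0125,0.0016,0,-0.0004,0.0004,0])

```text
time_s: 16.1
position: [477.9, 52.9, 99.1]
tcp_rot: [[-0.991, -0.13, 0.001], [-0.13, 0.991, 0.003], [-0.002, 0.002, -1.0]]
contact_force: [0.3, 0.4, -0.9]
width: 23.1
```

```bash
python3 plan.py 483 53.1 98.5 0.1305
```

```text
t 16.1 pos [477.8895  52.8843  99.0555] F [ 0.2686  0.411  -0.8535] w 23.12149196628522 M [-0.0223 -0.1132 -0.1135]
[[-0.9915 -0.1303  0.0014]
 [-0.1303  0.9915  0.0027]
 [-0.0018  0.0025 -1.    ]]
shift [ 0.0256  0.0011 -0.0028] turn [-0.0004  0.0002 -0.    ] deg 0.17440026725376484
```

send_rows(plan=[0.01,0.0008,0,0,0,0,0.02,0.0015,0,-0.0004,0.0002,0,0.033,0.003,0,-0.0004,0.0002,0,0.033,0.003,0,-0.0004,0.0002,0])

```text
time_s: 16.6
position: [484.6, 53.5, 99.0]
tcp_rot: [[-0.991, -0.13, -0.0], [-0.13, 0.991, 0.0], [0.0, 0.0, -1.0]]
contact_force: [0.4, 0.3, -2.1]
width: 23.2
```

```bash
python3 plan.py 484.5 53.5 99 0.1305
python3 - <<'E'
from h import *
s=bot.capture('side')
cv2.imwrite('pics/l6.png',cv2.resize(s['pixels'][180:270,210:340],None,fx=6,fy=6,interpolation=3))
E
```

```text
t 16.6 pos [484.597   53.535   98.9601] F [ 0.428   0.3352 -2.1289] w 23.16938531778695 M [-0.0086  0.0072 -0.0068]
[[-0.9915 -0.1303 -0.    ]
 [-0.1303  0.9915  0.0001]
 [ 0.      0.0001 -1.    ]]
shift [-0.0005 -0.0002  0.0002] turn [-0. -0. -0.] deg 0.010928190247055672
```

View pics/l6.png

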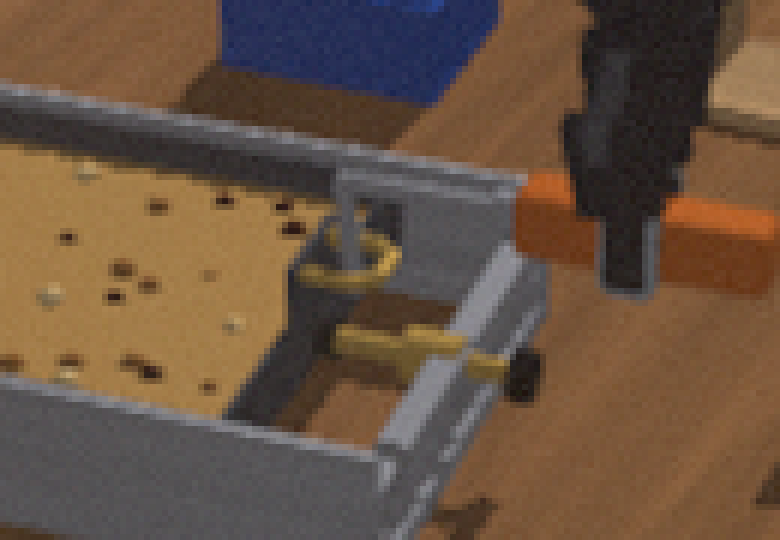

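send_rows(plan=[0,0,0.03,0,0,0,0,0,0.08,0,0,0,0,0,0.15,0,0,0,0,0,0.24,0,0,0,0,0,0.25,0,0,0])

```text
time_s: 17.27
position: [485.6, 53.8, 151.0]
tcp_rot: [[-0.991, -0.13, 0.004], [-0.13, 0.991, 0.001], [-0.004, 0.001, -1.0]]
contact_force: [0.1, -0.3, -2.2]
width: 23.4
```

```bash
python3 plan.py 516.4 -262.9 147 0.0114
python3 - <<'E'
from h import *
s=bot.capture('side');p=bot.capture('top')
cv2.imwrite('pics/l7.png',cv2.resize(s['pixels'][150:270,200:360],None,fx=5,fy=5,interpolation=3))
cv2.imwrite('pics/l7t.png',p['pixels'])
E
```

```text
t 17.275 pos [485.6267  53.8382 151.0449] F [ 0.1379 -0.2956 -2.1733] w 23.443404944643063 M [-0.0029  0.0225 -0.0258]
[[-0.9915 -0.1304  0.0038]
 [-0.1304  0.9915  0.0014]
 [-0.0039  0.0009 -1.    ]]
shift [ 0.1539 -1.5837 -0.0202] turn [-0.0002  0.0006 -0.019 ] deg 6.844207773771963
```

View pics/l7.png

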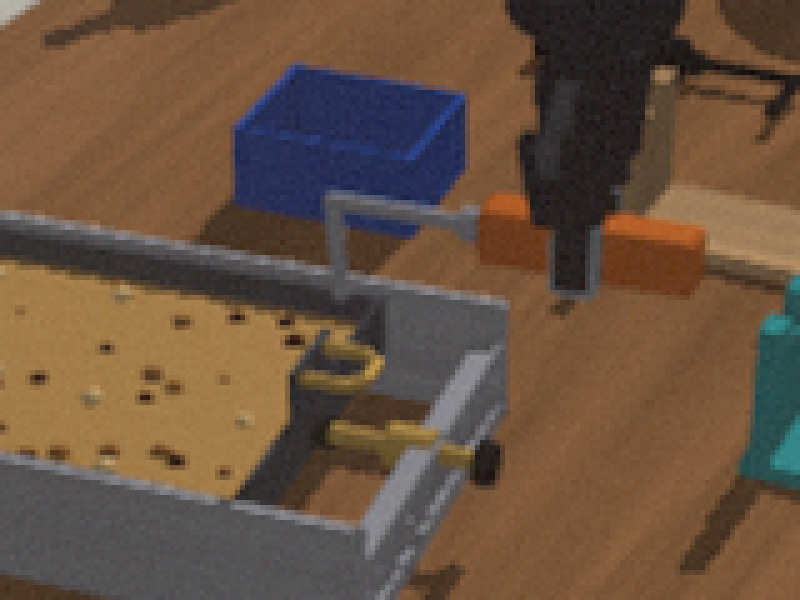

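send_rows(plan=[0.02,-0.15,0,0,0,0,0.04,-0.35,0,0,0,-0.005,0.06,-0.55,0,0,0,-0.01,0.08,-0.75,0,0,0,-0.015,0.1,-0.9,0,0,0,-0.019])

```text
time_s: 18.0
position: [503.9, -127.8, 148.4]
tcp_rot: [[-1.0, -0.009, -0.001], [-0.009, 1.0, 0.001], [0.001, 0.001, -1.0]]
contact_force: [0.6, -0.1, -1.6]
width: 23.3
```

```bash
python3 plan.py 516.4 -262.9 130 0.0114
```

```text
t 18.0 pos [ 503.947  -127.8211  148.4113] F [ 0.6127 -0.1152 -1.6066] w 23.26167118308343 M [ 0.0254 -0.0548  0.022 ]
[[-1.     -0.0094 -0.0009]
 [-0.0094  1.      0.0008]
 [ 0.0009  0.0008 -1.    ]]
shift [ 0.0623 -0.6754 -0.0921] turn [-0.0001 -0.0002  0.0003] deg 0.13603834638494755
```

send_rows(plan=[0.02,-0.2,0,0,0,0,0.04,-0.4,0,0,0,0,0.06,-0.6,-0.03,0,0,0,0.062,-0.675,-0.09,0,0,0,0.062,-0.675,-0.09,0,0,0])

```text
time_s: 18.62
position: [515.0, -262.9, 128.1]
tcp_rot: [[-1.0, -0.008, -0.005], [-0.008, 1.0, 0.002], [0.005, 0.002, -1.0]]
contact_force: [-0.5, -0.1, -2.9]
width: 22.9
```

```bash
python3 - <<'E'
from h import *
np.set_printoptions(precision=1,suppress=True)
s=bot.capture('side');o=bot.get_obs();print(o['position'])
S=8;c,r=290,125;z=cv2.resize(s['pixels'][r:r+65,c:c+95],None,fx=S,fy=S,interpolation=3)
H=np.array(o['position'])+[0,0,17.7]
for p in [[0,0,0],[50,12,14],[50,12,-14],[-50,12,14],[-50,12,-14],[121,0,0],[117,0,-52]]:
    u=proj(s,H+np.array(p));cv2.circle(z,tuple(int(k) for k in ((u-[c,r]+.5)*S)),3,(255,0,255),-1)
cv2.imwrite('pics/r1.png',z)
E
python3 plan.py 516.4 -262.9 70 0.0114
```

```text
[ 515.5 -262.4  129.1]
t 18.675 pos [ 515.5448 -262.3945  129.126 ] F [ 0.3901  0.2475 -1.5881] w 23.20936211652662 M [ 0.0072 -0.0162 -0.0046]
[[-1.     -0.0087 -0.0035]
 [-0.0087  1.      0.0019]
 [ 0.0034  0.0019 -1.    ]]
shift [ 0.0043 -0.0025 -0.2956] turn [-0.0003 -0.0006  0.0004] deg 0.2735815017218623
```

View pics/r1.png

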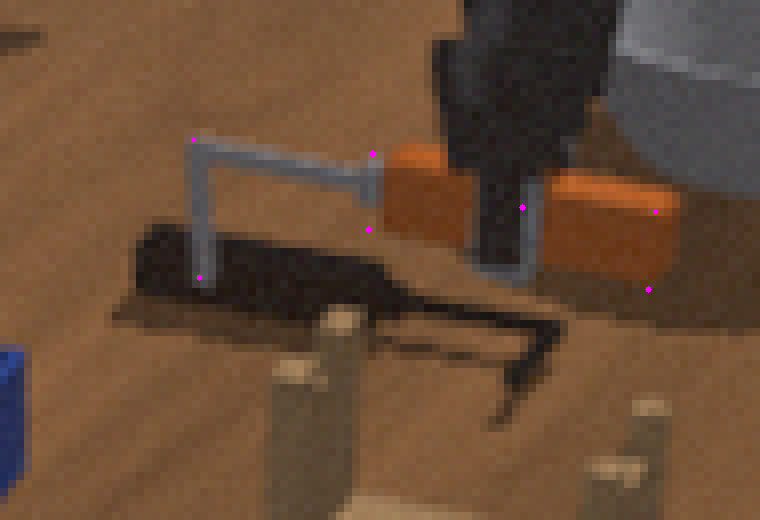

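send_rows(plan=[0.004,-0.002,-0.1,0,-0.002,0,0.004,-0.002,-0.2,0,-0.0025,0.0004,0.004,-0.002,-0.28,0,-0.0025,0.0004,0.004,-0.002,-0.31,0,-0.0025,0.0004,0.004,-0.002,-0.32,0,-0.0025,0.0004])

```text
time_s: 19.3
position: [516.6, -262.6, 65.3]
tcp_rot: [[-1.0, -0.012, 0.012], [-0.012, 1.0, 0.002], [-0.012, 0.001, -1.0]]
contact_force: [-0.3, 1.1, -1.9]
width: 23.1
```

```bash
python3 plan.py 516.4 -262.9 57.3 0.0114;python3 - <<'E'
from h import *
s=bot.capture('side')
cv2.imwrite('pics/r2.png',cv2.resize(s['pixels'][140:225,290:390],None,fx=7,fy=7,interpolation=3))
E
```

```text
t 19.3 pos [ 516.6256 -262.6078   65.2861] F [-0.3173  1.1467 -1.9429] w 23.086437883418448 M [-0.0488  0.0481  0.0341]
[[-0.9999 -0.0118  0.0124]
 [-0.0118  0.9999  0.0016]
 [-0.0125  0.0014 -0.9999]]
shift [-0.0011 -0.0015 -0.0399] turn [-0.0003  0.002  -0.0001] deg 0.7194246939532649
```

View pics/r2.png

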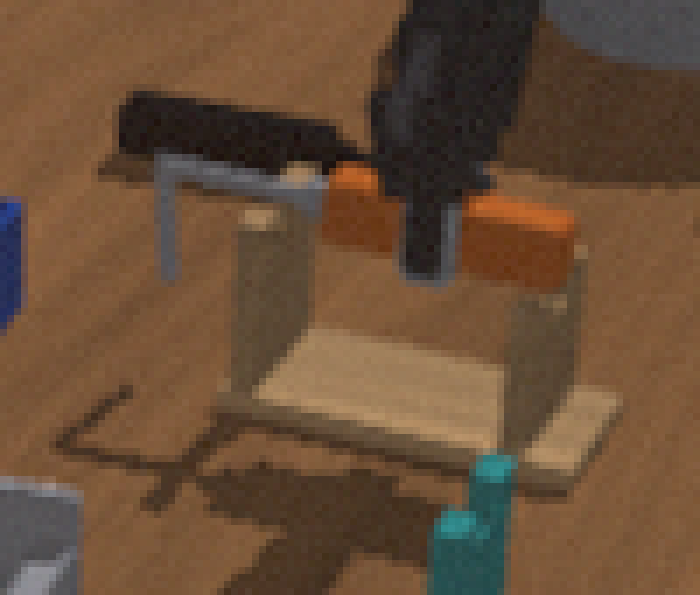

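Well aligned over the saddles, 8 mm above; lower slowly.

send_rows(plan=[-0.001,-0.001,-0.012,0,0,0,-0.001,-0.001,-0.022,0,0,0,-0.001,-0.001,-0.03,0,0,0])

```text
time_s: 19.73
position: [516.5, -263.0, 59.4]
tcp_rot: [[-1.0, -0.011, 0.013], [-0.011, 1.0, 0.002], [-0.013, 0.001, -1.0]]
contact_force: [-0.6, 0.6, -1.1]
width: 23.2
```

send_rows(plan=[0,0,-0.004,0,0,0,0,0,-0.008,0,0,0])

```text
time_s: 19.98
position: [516.6, -263.0, 57.8]
tcp_rot: [[-1.0, -0.011, 0.013], [-0.011, 1.0, 0.001], [-0.013, 0.001, -1.0]]
contact_force: [1.2, 0.4, -0.7]
width: 23.3
```

send_rows(plan=[0,0,-0.004,0,0,0,0,0,-0.004,0,0,0])

```text
time_s: 20.23
position: [516.6, -263.1, 57.6]
tcp_rot: [[-1.0, -0.012, 0.013], [-0.012, 1.0, 0.001], [-0.013, 0.001, -1.0]]
contact_force: [-2.3, 1.7, 3.1]
width: 23.2
```

send_rows(plan=[0,0,-0.003,0,0,0,0,0,-0.003,0,0,0])

```text
time_s: 20.48
position: [516.6, -263.1, 57.5]
tcp_rot: [[-1.0, -0.012, 0.014], [-0.012, 1.0, 0.001], [-0.014, 0.001, -1.0]]
contact_force: [-1.5, 3.1, 5.8]
width: 23.1
```

send_rows(plan=[0,0,0,0,0,0,0,0,0,0,0,0,0,0,0,0,0,0,0,0,0,0,0,0,0,0,0,0,0,0], jaw=-1)

```text
time_s: 21.1
position: [516.7, -263.1, 57.5]
tcp_rot: [[-1.0, -0.012, 0.014], [-0.012, 1.0, 0.001], [-0.014, 0.001, -1.0]]
contact_force: [-0.5, -0.5, -0.1]
width: 85.2
```

```bash
python3 plan.py 516.4 -262.9 150 0.0114;python3 - <<'E'
from h import *
s=bot.capture('side')
cv2.imwrite('pics/r3.png',cv2.resize(s['pixels'][140:225,290:390],None,fx=7,fy=7,interpolation=3))
E
```

```text
t 21.1 pos [ 516.6813 -263.0904   57.4693] F [-0.5191 -0.5013 -0.0574] w 85.22395798238043 M [ 0.0076  0.0628 -0.0205]
[[-0.9998 -0.0118  0.0136]
 [-0.0118  0.9999  0.0009]
 [-0.0136  0.0008 -0.9999]]
shift [-0.0014  0.001   0.4627] turn [-0.0001  0.0022 -0.0001] deg 0.7825681517070617
```

View pics/r3.png

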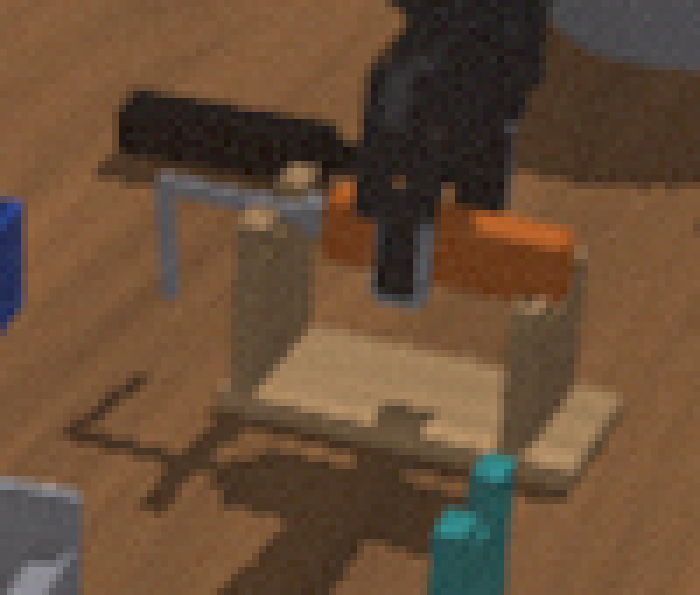

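Hook is seated and released. Retreat up and back to clear the top view.

send_rows(plan=[0,0,0.05,0,0,0,0,0,0.2,0,0,0,0,0,0.4,0,0,0,0,0,0.6,0,0,0,0,0,0.8,0,0,0])

```text
time_s: 21.78
position: [516.5, -263.1, 219.8]
tcp_rot: [[-1.0, -0.012, 0.015], [-0.012, 1.0, 0.001], [-0.015, 0.0, -1.0]]
contact_force: [1.4, -0.5, 0.1]
width: 85.4
```

send_rows(plan=[-0.2,-0.2,0,0,0,0,-0.4,-0.4,0,0,0,0,-0.6,-0.6,0,0,0,0,-0.8,-0.8,0,0,0,0,-0.9,-0.9,0,0,0,0])

```text
time_s: 22.4
position: [334.4, -444.8, 220.8]
tcp_rot: [[-1.0, -0.01, 0.015], [-0.01, 1.0, -0.001], [-0.015, -0.001, -1.0]]
contact_force: [0.6, 0.7, -0.3]
width: 85.0
```

```bash
python3 plan.py;python3 - <<'E'
from h import *
s=bot.capture('side');p=bot.capture('top');cv2.imwrite('pics/top9.png',p['pixels']);cv2.imwrite('pics/side9.png',s['pixels'])
a=p['pixels'];b=s['pixels']
cv2.imwrite('pics/f1.png',np.hstack([cv2.resize(a[180:270,350:400],None,fx=6,fy=6,interpolation=3),cv2.resize(b[150:240,300:382],None,fx=6,fy=6,interpolation=3)]))
cv2.imwrite('pics/f2.png',np.hstack([cv2.resize(a[140:240,200:300],(400,400),interpolation=3),cv2.resize(b[180:280,210:310],(400,400),interpolation=3)]))
E
```

```text
t 22.4 pos [ 334.4415 -444.7531  220.809 ] F [ 0.5542  0.7147 -0.2862] w 84.98635319114406 M [ 0.0053 -0.0307 -0.0142]
[[-0.9998 -0.0097  0.0152]
 [-0.0097  1.     -0.0005]
 [-0.0152 -0.0007 -0.9999]]
```

View pics/f1.png

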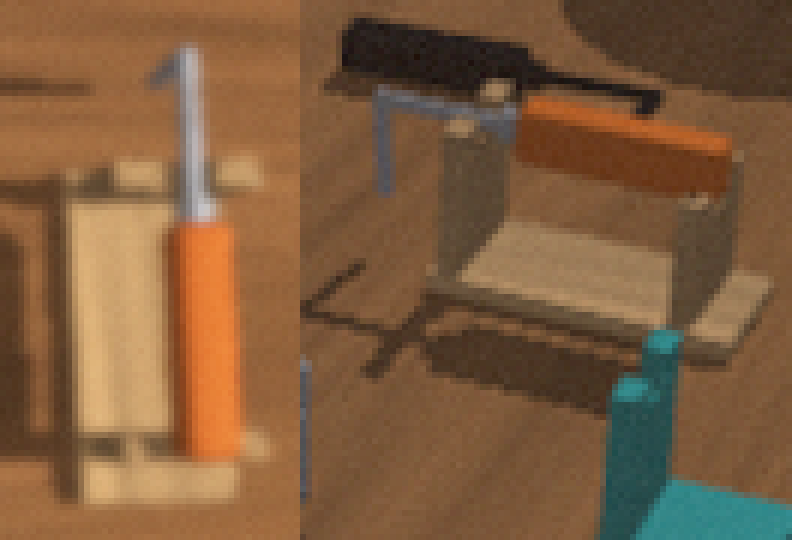

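View pics/f2.png

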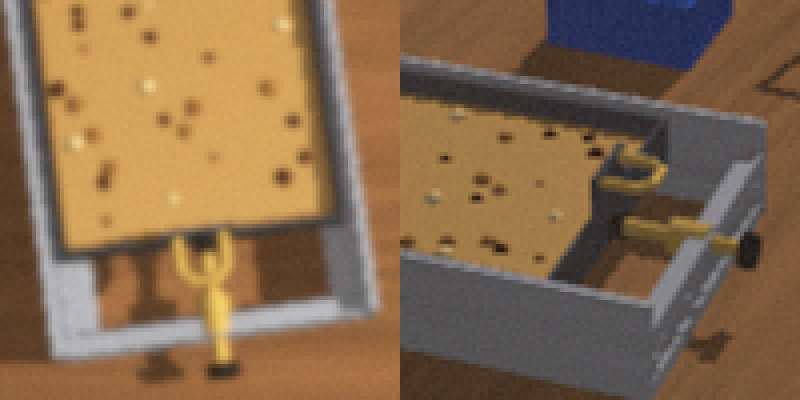

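View pics/top9.png

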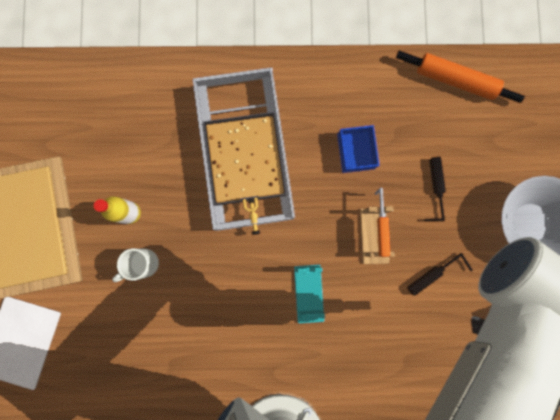

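```bash
python3 -c "
from cell import bot
print(bot.hand_in())"
```

```text
the job is handed in; nothing more can be done
None
```

I dragged the tray onto the stop screw, unhooked it, laid the orange hook back in its rest and handed the job in at about 22.5 s. I got no verdict back.

- **Pull:** The tray slid with about 3.5–4 N of friction. The rubber tip began to give at TCP x ≈ 479. I then pulled to 13–15.5 N along the rack and held about half a second, until x stopped changing at 476.1. I take that as the spring fully home, because the force beyond friction was above the 7.5 N it needs. The highest reading was 15.5 N along the pull, about 17 N with the vertical part included.
- **Lift at the loop:** During the pull the hook also lifted on the loop with up to about 8 N. I reduced this by lowering and levelling the tool.
- **Tray:** After unhooking, the last pictures show it against the stop's tip with no visible gap. The hand stayed clear of the tray throughout.
- **Hook:** It lies in both saddles of the wooden rest with its tip forward, as before. It sits about 2–3 mm sideways of where it started, within the saddle play. It had pitched very slightly in the grip during the pull, and I corrected for that when setting it down.
- **Surroundings:** The other things look unmoved in the last top picture, and the gripper was open, clear and touching nothing at hand-in.

The two cameras disagreed by a few mm on the loop position. I used the top view, and the tip entered the loop without contact force.

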